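# Open the child-resistant solvent tin

## Robot

A 7-joint arm with a two-finger parallel gripper is mounted at the origin on the work surface. World frame = base frame: x ahead of the robot, y to its left, z up, the work surface at z = 0. Lengths are in m, angles in degrees, forces in N, time in s.
With the tool pointing down it reaches from about 0.375 to 0.925 m from the base axis. Payload 3.1 kg.
Tool frame: the origin (TCP) lies midway between the tips of the shut fingers; the grasp point (between the pads) lies 19 mm behind it; z points along the fingers, y is the line along which they close (so a half turn about z gives the same grasp; the last joint's range is limited). The gripper opens to 85 mm and grips with 20 to 120 N. Pads are 22 mm wide; open, the fingers measure 114 mm over their backs; the gripper's body (76 mm by 85 mm) begins 54 mm behind the grasp point. The pads swing forward as they close: fully open they stand 13 mm farther back than shut.
Start: joints at [64.756, 21.939, 2.515, 91.553, -1.026, 66.532, -2.859], TCP at [0.219, -0.612, 0.231] pointing down, gripper open.
Joint ranges: [-149.38, 149.38], [-23.57, 123.04], [-84.95, 90], [0, 143.3], [-89.99, 269.99], [3.08, 112.72], [-163.45, 163.45]. Speed limits (degrees/s): [159.86, 159.86, 180, 180, 180, 180, 180].

## Interface

Orientations are given as [roll, pitch, yaw] about the fixed x, y, z axes, in that order (R = Rz(yaw) Ry(pitch) Rx(roll)).
In Python, from bench import r gives the robot as it stands.
- The arm moves only by the tool nudge_tcp, called after "Emit:" by a JSON object that holds its "fn" and its "kwargs". Schema: {"type":"object","properties":{"segments":{"type":"array","items":{"type":"array","prefixItems":[{"type":"array","items":{"type":"number"},"minItems":3,"maxItems":3},{"type":"number"},{"type":"number"}],"minItems":3,"maxItems":3},"minItems":1,"maxItems":8},"clamp_n":{"type":"number"},"only":{"type":"string"},"quiet":{"type":"boolean"},"lines":{"type":"string"}},"required":["segments"],"additionalProperties":false}. segments is a list of rows, 1 to 8 of them, each written [[dx, dy, dz], turn, opening]: dx, dy, dz in parts of the range, where 1.0 means 0.8 m, then a turn about the tool's z in normalised numbers (1 is pi rad), then the opening from 0.0 (shut) to 1.0 (fully open); each row is the pose to reach, as a shift and turn from the pose commanded when the call began, along the tool's axes at that moment; what a row does not reach only later rows make up. A row lasts 1/12 s, in which the tool goes at most 0.0417 m and 7.16 degrees, less where a joint would pass 70% of its speed; a pose out of reach is approached as far as the arm can. The fingers move at their own pace and stop on an object; clamp_n is the grip in N (left out, the last holds). Time passes only in rows, so rows that do not move let the fingers close. The tool returns the time, the measured TCP pose, the force, the opening and the grip force at its end. only (a regular expression) keeps the lines of the reply that match it, lines (a string "A,B") keeps lines A to B, and quiet returns only ok. No shift or turn number may pass 1 either way. Input that does not fit is refused with a message, and nothing moves.
- r.observe(): the state, without advancing time (a new reading comes with each control period).
- r.grab_frame(name): name is "side" or "top" or "wrist"; returns the picture (420x560x3 uint8, blue, green, red); there is no depth.
- r.calibration(name): a dict with "K" (3x3 intrinsics, pixels), "rvec" (rotation vector, rad) and "tvec" (3), from world to camera coordinates, as OpenCV has them. Camera axes: x right, y down, z forward; pixel columns grow to the right and rows downward; lengths in m; the calibration is good to about 2 mm. A picture is of the moment at which its call begins: read the wrist's pose just before it. calibration takes no time and is no camera call; for the wrist camera it gives the pose at the moment of the call.
- r.close_job(): hands the job in; it is judged then, once.
The state is a dict: "time_s": time; "qpos": joint angles; "dq": joint speeds; "joint_efforts": joint torques, N m; "ee_pos": TCP position; "eef_rot": TCP orientation; "ft_force": force on the tool from outside, world axes, zero at the start; "ft_torque": the same for the moment, N m; "width": opening from 0.0 (shut) to 1.0 (fully open); "finger_force": force on a finger pad.
Only numpy, scipy, OpenCV 4.12 (cv2) and the standard library are available. Lean on these libraries where they do the work, as an engineer would, in place of code of your own. Each camera call takes 0.05 s, during which the arm holds its last target. There are 200 camera calls.

## Task

Open the blue solvent tin: push its red child-resistant cap down hard and, keeping it down, turn it counter-clockwise (seen from above) until it comes free, without straining the neck. Lift the cap off and set it down gently in the white parts tray, closed top up, and let go. Leave the spray can, the screwdriver and the jar as they are.

Things in the scene. Friction and masses are not known exactly. Their poses are not given: they have to be found in the camera images.
- tin: Blue rectangular solvent tin, 90 x 150 x 150 mm (x, y, z), with a paper-and-green label and a small wire handle, held fast to the bench in a red bolted cradle 30 mm high (102 x 162 mm, its bolted feet reach 100 mm from the centre along y): it cannot move. Origin: centre of its underside; z up. Its screw-less bayonet neck stands on the top face at local (-10, +40) mm.
- neck (a point): Point at the centre of the mouth of the tin's white neck: 170 mm above the bench and on the cap's axis (local (-10, +40, 170) mm of the tin). The neck is 39 mm across over its three stop teeth. Axes as the tin's.
- cap: Loose red ribbed child-resistant cap, 48 mm diameter, 29 mm high, about 60 g, with a white pointer mark on top along its +x axis. Origin: centre of its lower rim; z up. At the start it is locked on the tin: rim 157 mm, top 186 mm above the bench, x axis along the tin's, 1 mm of sideways play on the neck. It turns only a few degrees unless pushed down, and never clockwise.
- cap_top (a point): Centre of the cap's flat top. A spring in the cap pushes it up into locking notches: 11 N when locked, 1.2 N more per mm. It is free only when pushed all the way, about 8.5 mm; at 9 mm (22 N) the rim lands on the rigid tin top. Contacts give: keep a steady push of 22 to 26 N (4 N less leaves it locked). Over 45 N between cap and tin (pushing, forcing, pulling or dragging) strains the neck.
- cap_grip (a point): Point on the cap's axis at the height to squeeze it across its sides, 14 mm above the rim, any direction; with a firm grip (80 N or more) it does not slip. Held down, the cap turns counter-clockwise from above to a rigid stop at about 73 degrees (1.28 rad). From 54 degrees on it is free and lifts straight off: turn about 63 degrees (1.1 rad) and do not force the stop.
- tray: White open parts tray screwed to the bench, 150 x 180 mm outside (x, y), 26 mm high, walls 4 mm, floor 4 mm thick, empty. Origin: centre of its underside; z up.
- spray: Bystander: blue spray can standing loose behind the tin, 62 mm diameter, 165 mm high. Origin: centre of its underside.
- screwdriver: Bystander: loose screwdriver with a red handle, 190 mm long, lying on the bench beyond the tray. Origin on its length near the bench surface, x axis along its length, handle to -x.
- jar: Bystander: loose black jar with a steel lid, 60 mm diameter, 70 mm high, standing between robot and work. Origin: centre of its underside.

How it is judged:
By the outcome, as a careful person would: the job done as asked, in the order asked, and still so for the second after the job is handed in, with the robot touching nothing.
It also fails if it takes over 69 s, if anything falls off the work surface, if the arm or the gripper's body presses on something with over 40 N, if the wrist force passes 120 N, or if a joint passes its speed limit or range.

## Working session

There is one attempt and no reset: what is moved stays moved. The work goes in short steps, Python scripts to look and compute and a tool call to move; the robot and the scene stay as the last step left them, time stands still between calls to the robot, and variables do not carry over. Pictures are saved under pics/ and viewed, at most 10 in all, crops included, and the job is handed in when it is done.

```bash
ls; mkdir -p pics
```

Run:
```python
from bench import r
import cv2,numpy as np
o=r.observe();print(o)
for n in("side","top"):
    cv2.imwrite(f"pics/{n}0.png",r.grab_frame(n)); c=r.calibration(n); print(n,np.round(c["K"],1).tolist(),c["rvec"],c["tvec"])
```

```text
bench.py
pics
{'time_s': 0.0, 'qpos': array([64.7546744 , 21.99253537,  2.51137346, 91.65145286, -1.02512113,
       66.53035477, -2.86029835]), 'dq': array([ 0.06716652,  0.05299966,  0.14653934,  0.02711568,  0.12428986,
        0.02491744, -0.02741107]), 'joint_efforts': array([-8.67920835e-05, -4.33456671e+01,  1.02459870e+00, -2.49511313e+01,
        1.05931365e-02,  1.13643511e-02, -1.12055969e-05]), 'ee_pos': array([ 0.21816046, -0.61127873,  0.22986135]), 'eef_rot': array([-1.79848381e+02,  8.57072938e-03,  1.96454050e+01]), 'ft_force': array([ 0.55744776,  0.27873016, -0.0922881 ]), 'ft_torque': array([-0.04384344,  0.01649328, -0.0299877 ]), 'finger_force': 0.0, 'width': 1.0024144339043366}
side [[511.5, 0.0, 268.1], [0.0, 511.5, 211.0], [0.0, 0.0, 1.0]] [ 0.55494216 -2.56931483  1.28526719] [0.52467055 0.23457896 0.9148984 ]
top [[433.6, 0.0, 283.7], [0.0, 433.6, 205.4], [0.0, 0.0, 1.0]] [ 2.16112525 -2.12873193  0.18728909] [-0.01168417  0.593615    0.87756293]
```

View pics/top0.png

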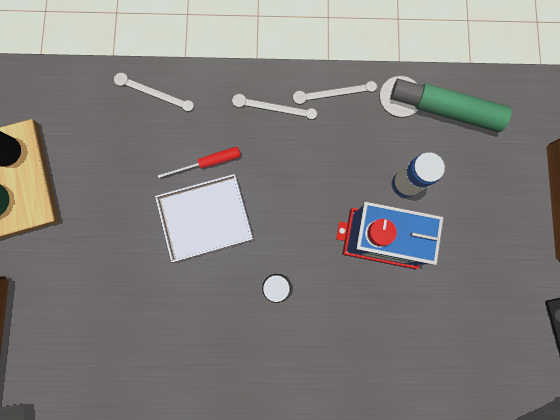

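View pics/side0.png

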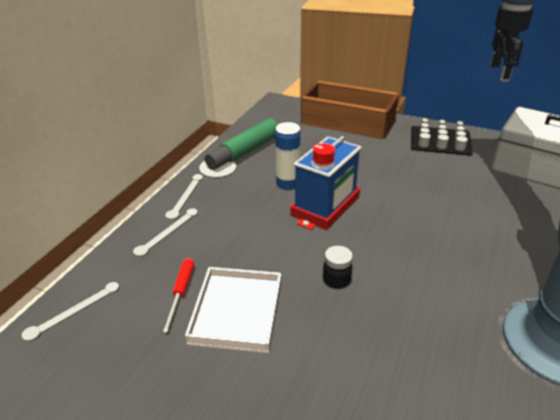

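The top view shows the cap at (383,232) with its mark pointing up, the tray at (204,218) and the jar at (276,288). The side view shows the cap at (323,153).

Create h.py:
```python
import cv2,numpy as np
from bench import r
def ray(c,px):
    R=cv2.Rodrigues(np.array(c["rvec"],float))[0];t=np.array(c["tvec"],float).ravel()
    u=cv2.undistortPoints(np.array(px,float).reshape(-1,1,2),np.array(c["K"]),None).reshape(-1,2)
    return -R.T@t,np.c_[u,np.ones(len(u))]@R
def onz(c,px,z):
    o,d=ray(c,px);return o+d*((z-o[2])/d[:,2])[:,None]
def tri(c1,p1,c2,p2):
    o1,d1=ray(c1,p1);o2,d2=ray(c2,p2);d1=d1[0];d2=d2[0]
    s=np.linalg.lstsq(np.c_[d1,-d2],o2-o1,rcond=None)[0]
    a=o1+d1*s[0];b=o2+d2*s[1];return (a+b)/2,np.linalg.norm(a-b)
def blobs(m,amin=60):
    cs=cv2.findContours(m.astype(np.uint8),cv2.RETR_EXTERNAL,cv2.CHAIN_APPROX_NONE)[0]
    return sorted([c for c in cs if cv2.contourArea(c)>amin],key=cv2.contourArea,reverse=True)
```

Run:
```python
from h import *
im=cv2.imread("pics/top0.png").astype(int);c=r.calibration("top");b,g,R=im[...,0],im[...,1],im[...,2]
red=(R>120)&(g<70)&(b<70)
for k in blobs(red): 
    (x,y),rad=cv2.minEnclosingCircle(k);print("red",x,y,rad,onz(c,[x,y],.186)[0])
white=(im.min(2)>170)
for k in blobs(white,100):
    q=cv2.minAreaRect(k); print("white",np.round(q[0],1),np.round(q[1],1),q[2],cv2.contourArea(k))
    if q[0][1]>120:
        z=.026 if q[0][0]<250 else (.15 if q[0][0]>340 and q[0][1]>200 else .07)
        P=onz(c,cv2.boxPoints(q),z);print(np.round(P,4).tolist(),"ctr",P.mean(0),"sides",np.linalg.norm(P[1]-P[0]),np.linalg.norm(P[2]-P[1]),"ang",np.degrees(np.arctan2(*(P[1]-P[0])[[1,0]])))
blue=(b>150)&(R<90)&(b-R>80)
for k in blobs(blue): 
    q=cv2.minAreaRect(k);P=onz(c,cv2.boxPoints(q),.15);print("blue",q,np.round(P,4).tolist(),np.degrees(np.arctan2(*(P[1]-P[0])[[1,0]])),P.mean(0))
print("mark",onz(c,[[383,232],[385,222]],.186))
im=cv2.imread("pics/side0.png").astype(int);s=r.calibration("side")
red=(im[...,2]>120)&(im[...,1]<70)&(im[...,0]<70)
for k in blobs(red,20): print("side",cv2.boundingRect(k))
cv2.imwrite("pics/crop0.png",cv2.resize(cv2.imread("pics/top0.png")[190:280,330:450],None,fx=5,fy=5,interpolation=2))
```

```text
red 382.25 231.75 13.439780235290527 [ 0.52630275 -0.17881808  0.186     ]
red 218.6456298828125 157.31553649902344 21.479644775390625 [0.65896694 0.11996183 0.186     ]
red 378.5 245.0 45.708412170410156 [ 0.50239869 -0.17154866  0.186     ]
white [163.5  29.5] [ 59. 327.] 90.0 17391.5
white [444.  32.] [ 64. 230.] 90.0 13368.0
white [202.7 217.6] [68.2 84.3] 74.40718841552734 4982.0
[[0.613, 0.2825, 0.026], [0.6668, 0.1073, 0.026], [0.5225, 0.0633, 0.026], [0.4716, 0.2349, 0.026]] ctr [0.56847876 0.17200767 0.026     ] sides 0.18320795226861158 0.15084457516549868 ang -72.94017575775263
white [399.9 232.7] [82.  47.9] 11.070201873779297 3738.0
[[0.498, -0.136, 0.15], [0.5876, -0.1546, 0.15], [0.5598, -0.3073, 0.15], [0.471, -0.286, 0.15]] ctr [ 0.5291032  -0.22096467  0.15      ] sides 0.09145168910435025 0.15518024580117298 ang -11.776483596390635
white [429.5 167. ] [28. 29.] 90.0 628.0
[[0.7079, -0.2809, 0.07], [0.709, -0.3431, 0.07], [0.6478, -0.3404, 0.07], [0.6468, -0.2788, 0.07]] ctr [ 0.67786374 -0.31081899  0.07      ] sides 0.062236378191009474 0.06122387185362034 ang -88
[... 231 characters left out ...]
.0138, 0.07], [0.395, 0.0344, 0.07]] ctr [0.42008739 0.01072944 0.07      ] sides 0.04864836165326735 0.04959769600986998 ang -89.20908948744336
white [397.2  95.9] [34.7 40.1] 1.9091522693634033 480.5
white [334.6  92.1] [12.2 84. ] 82.303955078125 476.5
blue ((400.3276672363281, 232.37591552734375), (74.42601013183594, 40.79195785522461), 11.129189491271973) [[0.5041, -0.145, 0.15], [0.5802, -0.1611, 0.15], [0.5549, -0.2994, 0.15], [0.4793, -0.2813, 0.15]] -11.920106944743095 [ 0.52964839 -0.22169822  0.15      ]
mark [[ 0.52587232 -0.18016202  0.186     ]
 [ 0.54404616 -0.18419698  0.186     ]]
side (173, 259, 21, 38)
side (314, 145, 20, 20)
side (290, 187, 70, 35)
side (297, 218, 19, 12)
```

View pics/crop0.png

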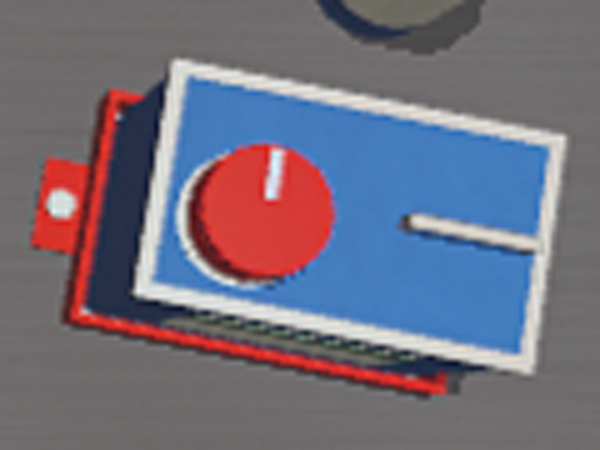

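The crop confirms the cap centre at about pixel (383.4, 232.4), which is world (0.526, -0.180). That fits the tin centre plus the local offset at yaw of about -11.5°. The wire handle starts about 48 mm from the cap, so I'll sweep the fingers symmetrically about the tin's x axis.

Add to h.py:
```python
from scipy.spatial.transform import Rotation as Ro
def go(p,yaw=None):
    o=r.observe();R=Ro.from_euler('xyz',o["eef_rot"],degrees=True).as_matrix()
    print("pose",np.round(o["ee_pos"],4),np.round(o["eef_rot"],2),"F",np.round(o["ft_force"],1),"w",round(o["width"],3),"t",o["time_s"])
    print("tool shift",np.round(R.T@(np.array(p)-o["ee_pos"]),4),"turn",None if yaw is None else -(yaw-o["eef_rot"][2]))
```

```bash
python3 -c "
from h import *
go([.526,-.18,.26],47.5)
c=r.calibration('top')
print(onz(c,[429,168],.165),onz(c,[425,160],.165))"
```

```text
pose [ 0.2182 -0.6114  0.23  ] [-1.7986e+02  1.0000e-02  1.9650e+01] F [ 0.1  0.6 -0.4] w 1.001 t 0.1
tool shift [ 0.4349 -0.3028 -0.0293] turn -27.853845331154254
[[ 0.651095   -0.27558058  0.165     ]] [[ 0.66659214 -0.26855465  0.165     ]]
```

Units first: shifts go in shares of 0.8 m and turns go in shares of pi rad. So 0.24 m is 0.3, 0.18 m is 0.225, -28 degrees is -0.1556.

Emit:
{"fn": "nudge_tcp", "kwargs": {"segments": [[[0.0375, -0.025, -0.0125], -0.0333, 1], [[0.075, -0.05, -0.025], -0.0667, 1], [[0.1125, -0.075, -0.0375], -0.1, 1], [[0.15, -0.1063, -0.0375], -0.1278, 1], [[0.1875, -0.1313, -0.0375], -0.1556, 1], [[0.225, -0.1563, -0.0375], -0.1556, 1], [[0.2625, -0.1813, -0.0375], -0.1556, 1], [[0.3, -0.2063, -0.0375], -0.1556, 1]]}}

```text
time_s: 0.77
ee_pos: [0.3894, -0.3743, 0.2609]
eef_rot: [-180.0, 0.0, 47.6]
ft_force: [0.7, 0.0, -1.2]
width: 1.0
finger_force: 0.0
```

```bash
python3 -c "
from h import *
go([.526,-.18,.26],47.5)"
```

```text
pose [ 0.3894 -0.3743  0.2609] [-1.7996e+02  1.0000e-02  4.7630e+01] F [ 0.7  0.  -1.2] w 1.0 t 0.7667
tool shift [ 0.2356 -0.03    0.0009] turn 0.13387701580310818
```

Converted, 0.235 m is 0.2938, 0.21 m is 0.2625.

Emit:
{"fn": "nudge_tcp", "kwargs": {"segments": [[[0.0438, -0.005, 0], 0, 1], [[0.0875, -0.0113, 0], 0, 1], [[0.1313, -0.0163, 0], 0, 1], [[0.175, -0.0225, 0], 0, 1], [[0.2188, -0.0275, 0], 0, 1], [[0.2625, -0.0338, 0], 0, 1], [[0.2938, -0.0375, 0], 0, 1], [[0.2938, -0.0375, 0], 0, 1]]}}

```text
time_s: 1.43
ee_pos: [0.5286, -0.1739, 0.2612]
eef_rot: [-179.9, -0.3, 48.3]
ft_force: [0.5, 0.7, 0.6]
width: 1.0
finger_force: 0.0
```

```bash
python3 -c "
from h import *
go([.526,-.18,.26],47.5)
c=r.calibration('wrist')
im=r.grab_frame('wrist');cv2.imwrite('pics/w1.png',im)
print(c['K'],ray(c,[[280,210]]))
i=im.astype(int);m=(i[...,2]>120)&(i[...,1]<70)&(i[...,0]<70)
for k in blobs(m):
    e=cv2.fitEllipse(k);print(e,onz(c,[e[0]],.186))
s=r.grab_frame('side');cv2.imwrite('pics/s1.png',s)
"
```

```text
pose [ 0.5286 -0.1739  0.2612] [-179.92   -0.28   48.31] F [0.5 0.7 0.6] w 1.0 t 1.4333
tool shift [-0.0063  0.0021  0.0011] turn 0.8141330402614742
[[295.29750833   0.         284.03537487]
 [  0.         295.29750833 209.92328552]
 [  0.           0.           1.        ]] (array([ 0.57407662, -0.12276464,  0.40471477]), array([[-0.1872281 , -0.18754274, -0.96434443]]))
((287.85797119140625, 224.0451202392578), (58.42490005493164, 61.35042953491211), 168.12289428710938) [[ 0.52861759 -0.17780162  0.186     ]]
((279.1181640625, 157.74261474609375), (30.77593994140625, 67.6900863647461), 61.86872482299805) [[ 0.55762649 -0.13531403  0.186     ]]
```

View pics/w1.png

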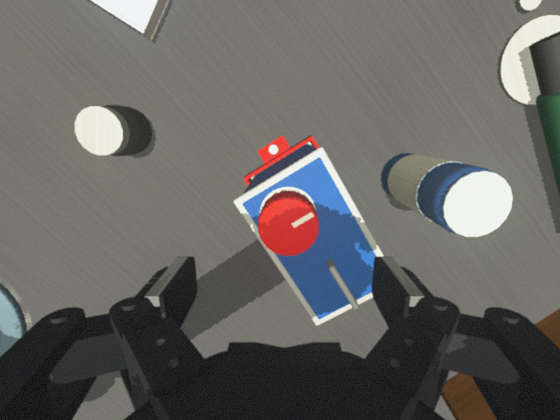

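The wrist view shows the cap at about (289,223), the handle at (340,285) and the spray can clear to the right. The arm was still settling, so I'll re-measure after a brief hold.

Emit:
{"fn": "nudge_tcp", "kwargs": {"segments": [[[0, 0, 0], 0, 1], [[0, 0, 0], 0, 1]]}}

```text
time_s: 1.7
ee_pos: [0.5241, -0.1843, 0.2609]
eef_rot: [-180.0, 0.1, 47.5]
ft_force: [0.6, 0.2, 0.2]
width: 1.001
finger_force: 0.0
```

```bash
python3 -c "
from h import *
for j in range(2):
    c=r.calibration('wrist');i=r.grab_frame('wrist').astype(int);m=(i[...,2]>180)&(i[...,1]<70)&(i[...,0]<70)
    for n in (['top'] if j else []): pass
    m[:195]=0
    k=blobs(m)[0];h=cv2.convexHull(k);e=cv2.fitEllipse(h);print(e,onz(c,[e[0]],.186))
c=r.calibration('top');i=cv2.imread('pics/top0.png').astype(int)
for th in (150,180,200):
    m=(i[...,2]>th)&(i[...,1]<90)&(i[...,0]<90)
    for k in blobs(m):
        e=cv2.fitEllipse(cv2.convexHull(k))
        if abs(e[0][0]-383)<5: print(th,e,onz(c,[e[0]],.186))
s=r.calibration('side');print(tri(c,[383.4,232.4],s,[324,150]))
go([.526,-.18,.26],47.5)
"
```

```text
((283.37579345703125, 212.07199096679688), (58.9411735534668, 59.69991683959961), 92.23836517333984) [[ 0.52779108 -0.1790278   0.186     ]]
((283.446533203125, 212.69898986816406), (57.437713623046875, 59.75104522705078), 78.7065200805664) [[ 0.52755774 -0.1794817   0.186     ]]
150 ((382.8365478515625, 231.6726837158203), (25.22291374206543, 26.710994720458984), 130.35997009277344) [[ 0.52645865 -0.17988027  0.186     ]]
150 ((381.0326843261719, 251.28468322753906), (72.17915344238281, 110.64643096923828), 170.603515625) [[ 0.49125748 -0.17585253  0.186     ]]
180 ((382.9861755371094, 231.6154022216797), (25.09331512451172, 26.22480583190918), 129.60992431640625) [[ 0.52656623 -0.18015279  0.186     ]]
180 ((380.95458984375, 256.461669921875), (71.00727081298828, 121.88949584960938), 170.61949157714844) [[ 0.48206065 -0.17551118  0.186     ]]
200 ((383.03448486328125, 231.4891357421875), (24.70090675354004, 26.000938415527344), 143.36492919921875) [[ 0.52679556 -0.18024519  0.186     ]]
(array([ 0.52503599, -0.18227202,  0.18109907]), np.float64(0.0013057446828888672))
pose [ 0.5243 -0.1841  0.2611] [-1.7999e+02  5.0000e-02  4.7460e+01] F [ 0.8  1.1 -0.7] w 0.998 t 1.8
tool shift [ 0.0042 -0.0015  0.0011] turn -0.044963928579356605
```

Converted, 0.075 m is 0.0938, 0.05 m is 0.0625.

Emit:
{"fn": "nudge_tcp", "kwargs": {"segments": [[[0.0038, -0.0013, 0.0313], 0, 1], [[0.0038, -0.0013, 0.0625], 0, 1], [[0.0038, -0.0013, 0.0938], 0, 1], [[0.0038, -0.0013, 0.0938], 0, 1], [[0.0038, -0.0013, 0.0938], 0, 1], [[0.0038, -0.0013, 0.0938], 0, 1]]}}

```text
time_s: 2.3
ee_pos: [0.5271, -0.1802, 0.1876]
eef_rot: [179.9, -0.0, 47.6]
ft_force: [0.4, 0.2, 0.1]
width: 1.006
finger_force: 0.0
```

```bash
python3 -c "
from h import *
go([.527,-.18,.16],47.5)
c=r.calibration('wrist');f=r.grab_frame('wrist');i=f.astype(int);m=(i[...,2]>180)&(i[...,1]<70)&(i[...,0]<70)
cv2.imwrite('pics/w2.png',f)
for k in blobs(m):
  e=cv2.fitEllipse(cv2.convexHull(k));print(e,onz(c,[e[0]],.186))
go([.527,-.18,.16],47.5)
"
```

```text
pose [ 0.5271 -0.1802  0.1876] [ 1.799e+02 -4.000e-02  4.758e+01] F [0.4 0.2 0.1] w 1.006 t 2.3
tool shift [ 0.     -0.0003  0.0276] turn 0.0754220397799017
((283.1382751464844, 258.5967102050781), (82.32901000976562, 87.03617858886719), 107.76193237304688) [[ 0.52775823 -0.1784872   0.186     ]]
((269.8684387207031, 153.90077209472656), (31.533180236816406, 106.70858764648438), 52.904422760009766) [[ 0.56021361 -0.13350626  0.186     ]]
pose [ 0.5278 -0.1802  0.1882] [ 1.7982e+02 -8.0000e-02  4.7590e+01] F [-0.3  0.2 -0.2] w 0.999 t 2.35
tool shift [-0.0005 -0.0008  0.0282] turn 0.09209925197559699
```

View pics/w2.png

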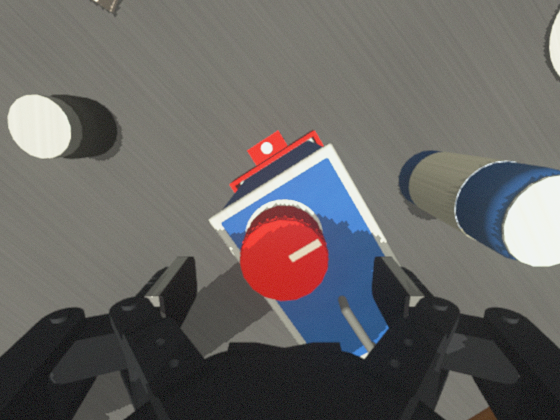

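The cap is at (285,260), midway between the finger pads at columns 195 and 374, so the closing axis is centred. Next I descend to grip height.

Converted, 0.028 m is 0.035, 0.014 m is 0.0175.

Emit:
{"fn": "nudge_tcp", "kwargs": {"segments": [[[0, 0, 0.0175], 0, 1], [[0, 0, 0.035], 0, 1], [[0, 0, 0.035], 0, 1], [[0, 0, 0.035], 0, 1]]}}

```text
time_s: 2.68
ee_pos: [0.527, -0.1796, 0.1593]
eef_rot: [179.9, -0.0, 47.6]
ft_force: [0.5, 0.8, 0.7]
width: 1.002
finger_force: 0.0
```

Emit:
{"fn": "nudge_tcp", "kwargs": {"segments": [[[0, 0, 0], 0, 0.7], [[0, 0, 0], 0, 0.6], [[0, 0, 0], 0, 0.55], [[0, 0, 0], 0, 0.5], [[0, 0, 0], 0, 0.45]], "clamp_n": 20}}

```text
time_s: 3.1
ee_pos: [0.5274, -0.1796, 0.1596]
eef_rot: [179.9, -0.0, 47.6]
ft_force: [-0.4, 1.2, 4.1]
width: 0.551
finger_force: 23.6
```

Emit:
{"fn": "nudge_tcp", "kwargs": {"segments": [[[0, 0, 0], 0, 0.4], [[0, 0, 0], 0, 0.4], [[0, 0, 0], 0, 0.4], [[0, 0, 0], 0, 0.4]], "clamp_n": 105}}

```text
time_s: 3.43
ee_pos: [0.5274, -0.1797, 0.16]
eef_rot: [179.9, -0.0, 47.6]
ft_force: [-1.2, 0.5, 7.3]
width: 0.531
finger_force: 106.2
```

Emit:
{"fn": "nudge_tcp", "kwargs": {"segments": [[[0, 0, 0.0025], 0, 0.4], [[0, 0, 0.005], 0, 0.4], [[0, 0, 0.005], 0, 0.4]]}}

```text
time_s: 3.68
ee_pos: [0.5275, -0.1797, 0.1571]
eef_rot: [179.9, -0.0, 47.6]
ft_force: [-5.0, 1.2, 13.7]
width: 0.536
finger_force: 106.8
```

```bash
python3 -c "
from h import *
f=r.grab_frame('side');cv2.imwrite('pics/s2.png',cv2.resize(f[80:240,230:430],None,fx=4,fy=3.75))"
```

```text
(no output)
```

View pics/s2.png

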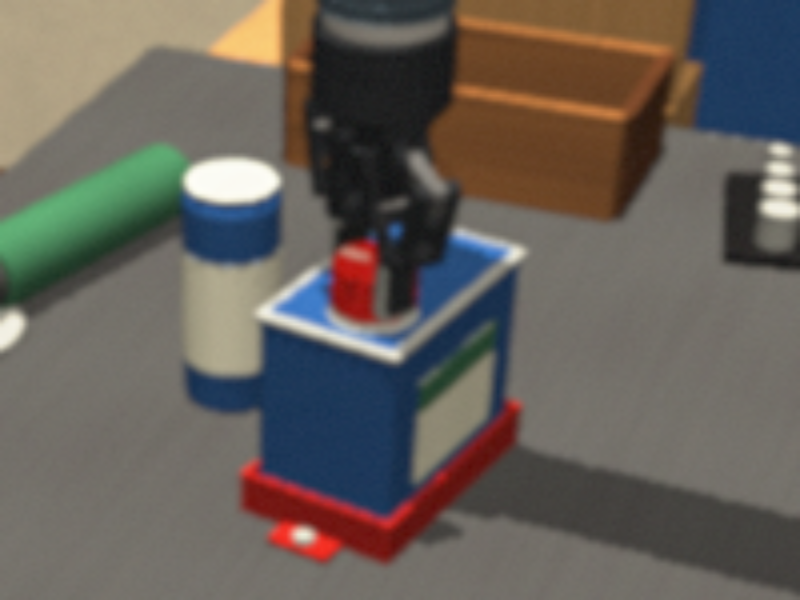

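The cap is gripped high on its sides, with the fingertips above the tin top. I'll press on in small steps.

Converted, 0.003 m is 0.0038, 0.0015 m is 0.0019.

Emit:
{"fn": "nudge_tcp", "kwargs": {"segments": [[[0, 0, 0.0019], 0, 0.4], [[0, 0, 0.0038], 0, 0.4], [[0, 0, 0.0038], 0, 0.4], [[0, 0, 0.0038], 0, 0.4]]}}

```text
time_s: 4.07
ee_pos: [0.5275, -0.1797, 0.155]
eef_rot: [179.9, 0.0, 47.6]
ft_force: [-5.3, 1.6, 16.7]
width: 0.533
finger_force: 107.2
```

Converted, 0.002 m is 0.0025, 0.001 m is 0.0013.

Emit:
{"fn": "nudge_tcp", "kwargs": {"segments": [[[0, 0, 0.0013], 0, 0.4], [[0, 0, 0.0025], 0, 0.4], [[0, 0, 0.0025], 0, 0.4], [[0, 0, 0.0025], 0, 0.4]]}}

```text
time_s: 4.4
ee_pos: [0.5275, -0.1797, 0.1534]
eef_rot: [179.9, 0.0, 47.6]
ft_force: [-6.6, 1.6, 18.9]
width: 0.531
finger_force: 107.4
```

Converted, 0.002 m is 0.0025, 0.001 m is 0.0013.

Emit:
{"fn": "nudge_tcp", "kwargs": {"segments": [[[0, 0, 0.0013], 0, 0.4], [[0, 0, 0.0025], 0, 0.4], [[0, 0, 0.0025], 0, 0.4], [[0, 0, 0.0025], 0, 0.4]]}}

```text
time_s: 4.73
ee_pos: [0.5275, -0.1797, 0.1518]
eef_rot: [179.9, 0.0, 47.6]
ft_force: [-7.3, 1.6, 19.6]
width: 0.532
finger_force: 107.7
```

Converted, 0.001 m is 0.0013, 0.0005 m is 0.0006.

Emit:
{"fn": "nudge_tcp", "kwargs": {"segments": [[[0, 0, 0.0006], 0, 0.4], [[0, 0, 0.0013], 0, 0.4], [[0, 0, 0.0013], 0, 0.4], [[0, 0, 0.0013], 0, 0.4]]}}

```text
time_s: 5.07
ee_pos: [0.5275, -0.1797, 0.151]
eef_rot: [179.9, 0.0, 47.6]
ft_force: [-7.9, 2.3, 19.8]
width: 0.53
finger_force: 107.9
```

Converted, 0.001 m is 0.0013, 0.0005 m is 0.0006.

Emit:
{"fn": "nudge_tcp", "kwargs": {"segments": [[[0, 0, 0.0006], 0, 0.4], [[0, 0, 0.0013], 0, 0.4], [[0, 0, 0.0013], 0, 0.4], [[0, 0, 0.0013], 0, 0.4]]}}

```text
time_s: 5.4
ee_pos: [0.5275, -0.1797, 0.1509]
eef_rot: [179.9, 0.1, 47.6]
ft_force: [-8.4, 2.3, 24.8]
width: 0.535
finger_force: 108.4
```

```bash
python3 -c "
from h import *
F=[]
for _ in range(3): r.grab_frame('top');F.append(r.observe()['ft_force'])
print(np.round(F,1))"
```

```text
[[ -9.2   2.7  24.3]
 [ -9.6   3.6  25. ]
 [-10.    1.5  24.5]]
```

It has bottomed out at 24.5 N. I'll relieve the side load, then turn a little.

Converted, -0.0013 m is -0.0016, -0.0008 m is -0.001.

Emit:
{"fn": "nudge_tcp", "kwargs": {"segments": [[[-0.001, -0.0016, 0], 0, 0.4], [[-0.001, -0.0016, 0], 0, 0.4]]}}

```text
time_s: 5.72
ee_pos: [0.5275, -0.1797, 0.1509]
eef_rot: [179.7, -0.1, 47.6]
ft_force: [-7.4, 1.8, 21.7]
width: 0.531
finger_force: 107.9
```

Emit:
{"fn": "nudge_tcp", "kwargs": {"segments": [[[0, 0, 0], -0.0167, 0.4], [[0, 0, 0], -0.0333, 0.4], [[0, 0, 0], -0.05, 0.4], [[0, 0, 0], -0.0667, 0.4], [[0, 0, 0], -0.0667, 0.4]]}}

```text
time_s: 6.13
ee_pos: [0.5282, -0.1796, 0.151]
eef_rot: [179.6, -0.0, 59.7]
ft_force: [-4.9, 2.1, 20.6]
width: 0.531
finger_force: 107.9
```

```bash
python3 -c "
from h import *
print(r.observe()['ft_torque'])"
```

```text
[0.35226186 1.17735425 0.03044813]
```

Converted, 0.0007 m is 0.0009, -0.0006 m is -0.0008, -16 degrees is -0.0889.

Emit:
{"fn": "nudge_tcp", "kwargs": {"segments": [[[-0.0008, -0.0005, 0.0009], 0, 0.4], [[-0.0008, -0.0005, 0.0009], -0.0222, 0.4], [[-0.0008, -0.0005, 0.0009], -0.0444, 0.4], [[-0.0008, -0.0005, 0.0009], -0.0667, 0.4], [[-0.0008, -0.0005, 0.0009], -0.0889, 0.4], [[-0.0008, -0.0005, 0.0009], -0.0889, 0.4]]}}

```text
time_s: 6.63
ee_pos: [0.5279, -0.1794, 0.1509]
eef_rot: [179.6, 0.0, 75.8]
ft_force: [-6.6, 3.0, 24.2]
width: 0.533
finger_force: 108.2
```

```bash
python3 -c "
from h import *
print(r.observe()['ft_torque'])
f=r.grab_frame('wrist');cv2.imwrite('pics/w3.png',f)"
```

```text
[0.52910818 1.35226555 0.14267543]
```

View pics/w3.png

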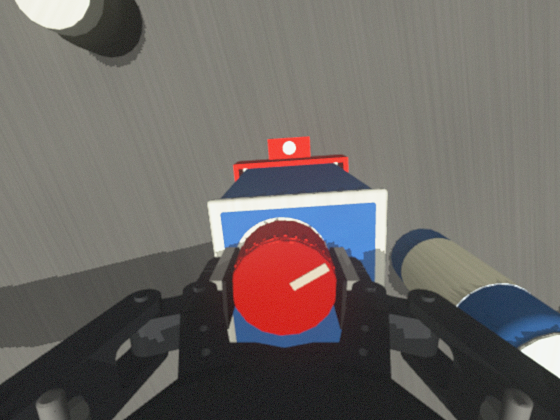

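The mark keeps its angle to the fingers, from (293,287) to (328,268), while the tin turns in view. So the cap is turning with the grip, 28° so far, and I carry on.

Converted, -0.0006 m is -0.0008, -18 degrees is -0.1.

Emit:
{"fn": "nudge_tcp", "kwargs": {"segments": [[[0, -0.0008, 0], -0.0278, 0.4], [[0, -0.0008, 0], -0.0556, 0.4], [[0, -0.0008, 0], -0.0833, 0.4], [[0, -0.0008, 0], -0.1, 0.4], [[0, -0.0008, 0], -0.1, 0.4]]}}

```text
time_s: 7.1
ee_pos: [0.5275, -0.1793, 0.1509]
eef_rot: [179.6, 0.2, 93.8]
ft_force: [-6.3, 2.5, 22.8]
width: 0.534
finger_force: 108.2
```

```bash
python3 -c "
from h import *
print(r.observe()['ft_torque'])"
```

```text
[0.42865118 1.28022112 0.07746312]
```

Converted, -0.0006 m is -0.0008, 0.0002 m is 0.0003, -17 degrees is -0.0944.

Emit:
{"fn": "nudge_tcp", "kwargs": {"segments": [[[0, -0.0008, 0.0003], -0.0278, 0.4], [[0, -0.0008, 0.0003], -0.0556, 0.4], [[0, -0.0008, 0.0003], -0.0778, 0.4], [[0, -0.0008, 0.0003], -0.0944, 0.4], [[0, -0.0008, 0.0003], -0.0944, 0.4]]}}

```text
time_s: 7.52
ee_pos: [0.5269, -0.1793, 0.1509]
eef_rot: [179.7, 0.3, 110.7]
ft_force: [-5.4, 2.7, 25.6]
width: 0.531
finger_force: 108.3
```

```bash
python3 -c "
from h import *
print(r.observe()['ft_torque'])"
```

```text
[0.52109894 1.40678224 0.01186791]
```

Turned 63°. Now I lift slowly.

Converted, -0.018 m is -0.0225, -0.015 m is -0.0188.

Emit:
{"fn": "nudge_tcp", "kwargs": {"segments": [[[0, 0, -0.0038], 0, 0.4], [[0, 0, -0.0075], 0, 0.4], [[0, 0, -0.0113], 0, 0.4], [[0, 0, -0.015], 0, 0.4], [[0, 0, -0.0188], 0, 0.4], [[0, 0, -0.0225], 0, 0.4]]}}

```text
time_s: 8.02
ee_pos: [0.525, -0.1792, 0.164]
eef_rot: [179.8, 0.1, 110.7]
ft_force: [5.2, -0.2, -4.3]
width: 0.532
finger_force: 107.6
```

Converted, -0.083 m is -0.1038, -0.063 m is -0.0788.

Emit:
{"fn": "nudge_tcp", "kwargs": {"segments": [[[-0.0005, 0.0013, -0.005], 0, 0.4], [[-0.0005, 0.0013, -0.0125], 0, 0.4], [[-0.0005, 0.0013, -0.0225], 0, 0.4], [[-0.0005, 0.0013, -0.035], 0, 0.4], [[-0.0005, 0.0013, -0.0538], 0, 0.4], [[0, 0.0013, -0.0788], 0, 0.4], [[0, 0.0013, -0.1038], 0, 0.4], [[0, 0.0013, -0.1038], 0, 0.4]]}}

```text
time_s: 8.68
ee_pos: [0.5265, -0.1794, 0.2503]
eef_rot: [179.7, 0.3, 110.6]
ft_force: [1.3, -0.8, 0.7]
width: 0.531
finger_force: 107.8
```

```bash
python3 -c "
from h import *
f=r.grab_frame('side');cv2.imwrite('pics/s3.png',f)
c=r.calibration('top');i=cv2.imread('pics/top0.png').astype(int)
m=i.min(2)>140
m[:120]=0;m[:,300:]=0
k=blobs(m)[0];q=cv2.minAreaRect(cv2.convexHull(k));print(q,onz(c,cv2.boxPoints(q),.026))
go([.57,.17,.25])"
```

```text
((202.7678985595703, 217.56446838378906), (68.51683044433594, 85.32488250732422), 74.47589111328125) [[0.61329449 0.2833688  0.026     ]
 [0.6674777  0.10603313 0.026     ]
 [0.5224363  0.0619727  0.026     ]
 [0.47114019 0.2356855  0.026     ]]
pose [ 0.5255 -0.1792  0.2483] [179.81   0.2  110.63] F [ 0.1  0.6 -0.6] w 0.532 t 8.7333
tool shift [ 0.3111  0.1647 -0.0022] turn None
```

View pics/s3.png

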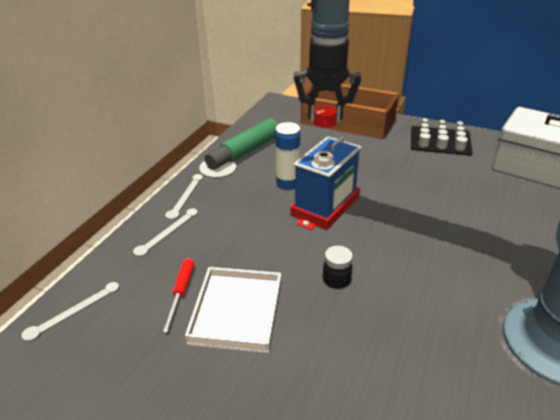

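The side view shows the bare neck at (323,158) with the cap held in the fingers at (325,118), and nothing else has moved. Next is the tray.

Converted, 0.265 m is 0.3313, 0.16 m is 0.2.

Emit:
{"fn": "nudge_tcp", "kwargs": {"segments": [[[0.025, 0.0138, 0], 0, 0.4], [[0.0688, 0.0363, 0], 0, 0.4], [[0.1125, 0.06, 0], 0, 0.4], [[0.1563, 0.0825, 0], 0, 0.4], [[0.2, 0.1063, 0], 0, 0.4], [[0.2438, 0.1288, 0], 0, 0.4], [[0.2875, 0.1525, 0], 0, 0.4], [[0.3313, 0.175, 0], 0, 0.4]]}}

```text
time_s: 9.4
ee_pos: [0.5605, 0.1196, 0.2442]
eef_rot: [-179.8, 0.0, 110.6]
ft_force: [0.9, -0.3, -0.7]
width: 0.531
finger_force: 107.8
```

Emit:
{"fn": "nudge_tcp", "kwargs": {"segments": [[[0.0325, 0.0175, 0], 0, 0.4], [[0.05, 0.0263, 0], 0, 0.4], [[0.0575, 0.03, 0.025], 0, 0.4], [[0.0575, 0.03, 0.0625], 0, 0.4], [[0.0575, 0.03, 0.1], 0, 0.4], [[0.0575, 0.03, 0.1375], 0, 0.4], [[0.0575, 0.03, 0.175], 0, 0.4], [[0.0575, 0.03, 0.2], 0, 0.4]]}}

```text
time_s: 10.07
ee_pos: [0.5646, 0.1683, 0.0809]
eef_rot: [-179.6, -0.0, 110.7]
ft_force: [0.1, 0.5, -0.7]
width: 0.533
finger_force: 107.8
```

Emit:
{"fn": "nudge_tcp", "kwargs": {"segments": [[[0, 0, 0.025], 0, 0.4], [[0, 0, 0.05], 0, 0.4], [[0, 0, 0.0625], 0, 0.4], [[0, 0, 0.0625], 0, 0.4], [[0, 0, 0.0625], 0, 0.4]]}}

```text
time_s: 10.48
ee_pos: [0.5671, 0.1697, 0.0347]
eef_rot: [-179.9, -0.0, 110.6]
ft_force: [-1.2, 1.0, -1.7]
width: 0.53
finger_force: 107.8
```

```bash
python3 -c "
from h import *
f=r.grab_frame('top');cv2.imwrite('pics/t4.png',f)
go([.569,.172,.007])"
```

```text
pose [0.5682 0.1701 0.0359] [ 1.7998e+02 -1.0000e-02  1.1065e+02] F [ 0.7 -0.6 -0.2] w 0.536 t 10.5333
tool shift [0.0015 0.0014 0.0289] turn None
```

View pics/t4.png

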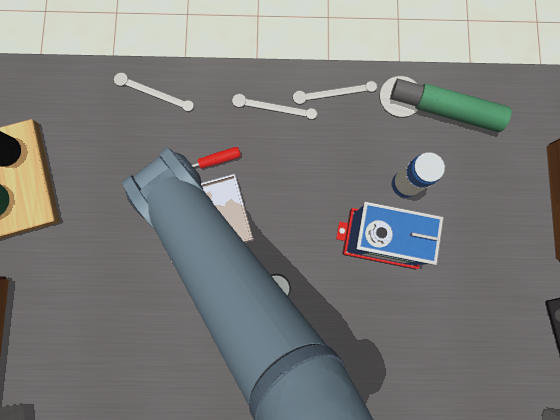

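The top view shows the arm over the tray, with the neck bare at (380,233). Now I lower gently until contact.

Converted, 0.025 m is 0.0313, 0.024 m is 0.03.

Emit:
{"fn": "nudge_tcp", "kwargs": {"segments": [[[0, 0, 0.01], 0, 0.4], [[0, 0, 0.0188], 0, 0.4], [[0, 0, 0.0263], 0, 0.4], [[0, 0, 0.03], 0, 0.4], [[0, 0, 0.0313], 0, 0.4], [[0, 0, 0.0313], 0, 0.4], [[0, 0, 0.0313], 0, 0.4]]}}

```text
time_s: 11.12
ee_pos: [0.568, 0.17, 0.0104]
eef_rot: [180.0, -0.0, 110.6]
ft_force: [0.7, 0.4, -0.4]
width: 0.53
finger_force: 107.8
```

Emit:
{"fn": "nudge_tcp", "kwargs": {"segments": [[[0, 0, 0.0013], 0, 0.4], [[0, 0, 0.0025], 0, 0.4], [[0, 0, 0.0025], 0, 0.4]]}}

```text
time_s: 11.37
ee_pos: [0.568, 0.17, 0.0084]
eef_rot: [180.0, -0.0, 110.6]
ft_force: [-0.2, 0.2, -0.5]
width: 0.534
finger_force: 107.8
```

Converted, 0.001 m is 0.0013, 0.0005 m is 0.0006.

Emit:
{"fn": "nudge_tcp", "kwargs": {"segments": [[[0, 0, 0.0006], 0, 0.4], [[0, 0, 0.0013], 0, 0.4], [[0, 0, 0.0013], 0, 0.4]]}}

```text
time_s: 11.62
ee_pos: [0.5679, 0.1699, 0.0073]
eef_rot: [-180.0, -0.0, 110.6]
ft_force: [0.6, -0.0, -0.1]
width: 0.531
finger_force: 107.8
```

Emit:
{"fn": "nudge_tcp", "kwargs": {"segments": [[[0, 0, 0.0006], 0, 0.4], [[0, 0, 0.0013], 0, 0.4], [[0, 0, 0.0013], 0, 0.4]]}}

```text
time_s: 11.87
ee_pos: [0.568, 0.1699, 0.007]
eef_rot: [-180.0, 0.0, 110.6]
ft_force: [-1.7, -1.2, 4.0]
width: 0.534
finger_force: 108.6
```

Contact at 4 N. I release with a lower grip force first, then open and retreat.

Emit:
{"fn": "nudge_tcp", "kwargs": {"segments": [[[0, 0, 0], 0, 0.53], [[0, 0, 0], 0, 0.53]], "clamp_n": 20}}

```text
time_s: 12.03
ee_pos: [0.568, 0.17, 0.007]
eef_rot: [180.0, 0.0, 110.6]
ft_force: [-2.8, -1.1, 6.4]
width: 0.533
finger_force: 97.3
```

Emit:
{"fn": "nudge_tcp", "kwargs": {"segments": [[[0, 0, 0], 0, 0.57], [[0, 0, 0], 0, 0.62], [[0, 0, 0], 0, 0.7], [[0, 0, 0], 0, 0.8], [[0, 0, 0], 0, 0.9], [[0, 0, 0], 0, 0.9]]}}

```text
time_s: 12.53
ee_pos: [0.5679, 0.1699, 0.0062]
eef_rot: [-180.0, -0.0, 110.6]
ft_force: [-0.1, 0.2, -0.6]
width: 0.903
finger_force: 0.0
```

Emit:
{"fn": "nudge_tcp", "kwargs": {"segments": [[[0, 0, -0.0125], 0, 0.9], [[0, 0, -0.0313], 0, 0.9], [[0, 0, -0.0625], 0, 0.9], [[0, 0, -0.1], 0, 0.9], [[0, 0, -0.15], 0, 0.9], [[0, 0, -0.2], 0, 0.9], [[0, 0, -0.25], 0, 0.9], [[0, 0, -0.25], 0, 0.9]]}}

```text
time_s: 13.2
ee_pos: [0.5737, 0.1735, 0.2181]
eef_rot: [178.9, 0.1, 110.7]
ft_force: [0.3, 1.7, 0.2]
width: 0.897
finger_force: 0.0
```

```bash
python3 -c "
from h import *
f=r.grab_frame('wrist');s=r.grab_frame('side');cv2.imwrite('pics/f.png',cv2.resize(np.hstack([f,s]),(800,300)))"
```

```text
(no output)
```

View pics/f.png

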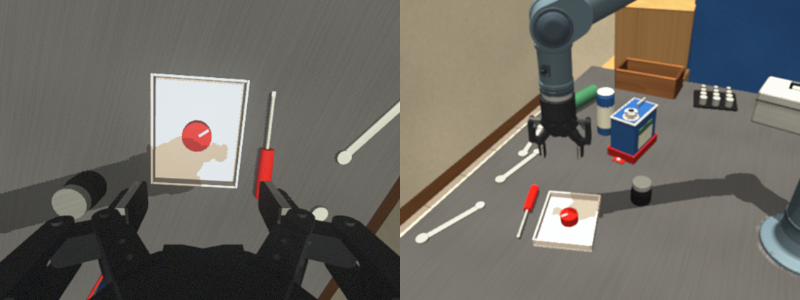

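The cap sits upright in the tray, at (197,135) in the wrist half and (569,216) in the side half. The gripper is clear and the bystanders haven't moved.

Emit:
{"fn": "nudge_tcp", "kwargs": {"segments": [[[0, 0, 0], 0, 0.9], [[0, 0, 0], 0, 0.9], [[0, 0, 0], 0, 0.9]]}}

```text
time_s: 13.55
ee_pos: [0.5667, 0.1693, 0.2047]
eef_rot: [-179.8, -0.0, 110.6]
ft_force: [-0.3, -0.5, 0.3]
width: 0.907
finger_force: 0.0
```

```bash
python3 -c "
from bench import r
print(r.close_job())"
```

```text
the job is handed in; nothing more can be done
None
```

The tin is open and its cap sits top up in the parts tray, released; the measured push stayed under 26 N, the spray can, screwdriver and jar were left alone, and the job was handed in at about 13.6 s with no verdict returned.

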